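# Set the crumb mill's dial past its backlash and feed it stale rolls

### The arm

A 6-joint arm with a two-finger parallel gripper is mounted at the origin on the work surface. World frame = base frame: x ahead of the robot, y to its left, z up, the work surface at z = 0. Lengths are in m, angles in rad, forces in N, time in s.
With the tool pointing down it reaches from about 0.4 to 0.825 m from the base axis. Payload 7 kg.
Tool frame: the origin (TCP) lies between the finger pads; the fingertips stand 8 mm ahead of it and the grasp point (between the pads) lies 11 mm behind it (arm.finger_overhang is the distance from the TCP to the fingertips, in m); z points along the fingers, y is the line along which they close (so a half turn about z gives the same grasp; the last joint's range is limited). The gripper opens to 88 mm and grips with 3 to 60 N. Pads are 19 mm wide; open, the fingers measure 130 mm over their backs; the gripper's body (78 mm by 193 mm) begins 47 mm behind the grasp point.
Start: joints at [-1.043, 0.359, 0.012, 0, -1.224, -0.288], TCP at [0.16, -0.656, 0.21] pointing down, gripper open.
Joint ranges: [-3.07, 3.07], [-1.43, 2.12], [-1.02, 1.25], [-3.03, 1.67], [-3.05, -0], [-3.03, 3.03]. Speed limits (rad/s): [2.39, 2.39, 3.01, 3.14, 3.14, 3.14].

### API

Orientations are given as [roll, pitch, yaw] about the fixed x, y, z axes, in that order (R = Rz(yaw) Ry(pitch) Rx(roll)).
In Python, from station import arm gives the robot as it stands.
- The arm moves only by the tool move_arm, never from a script. Its argument "rows" is text: rows parted by semicolons, each of 7 numbers parted by spaces: the turn, a rotation vector about the tool's x, y, z in degrees, then the shift along the tool's x, y, z in m, then the finger opening in m, from 0 to 0.0876. A call has 1 to 8 rows; each row shifts and turns the commanded pose from where the row before left it, along the tool's axes as they then stand; what a row does not reach is not made up. A row lasts 1/8 s, in which the tool goes at most 62.5 mm and 10.7 degrees, less where a joint would pass 70% of its speed; a pose out of reach is approached as far as the arm can. A call is refused whole if a number of a shift passes 0.0625 or a number of a turn 10.7, either way. A call with a gripper value outside its range is refused whole. The fingers move at their own pace and stop on an object; "squeeze" is the grip in N (left out, the last holds). Time passes only in rows, so rows that do not move let the fingers close. It gives the time, the measured TCP pose, the force, the opening and the grip force at its end, in the units of the state.
- arm.get_state(): the state, without advancing time (a new reading comes with each control period).
- arm.grab_frame(name): name is "scene" or "top" or "wrist"; returns (picture, depth): 384x512x3 uint8, blue, green, red; 384x512 float32, m along the optical axis (not along the pixel's ray), 0 where there is no reading.
- arm.camera_model(name): a dict with "mtx" (3x3 intrinsics, pixels), "k1" (the pictures are not rectified: a ray, as slopes to the right and down, at radius r is drawn at 1 + k1 r^2 times it, then the intrinsics apply), "camera_from_world" (4x4, takes a point from world to camera coordinates); the wrist camera has in their place "mount" (4x4, takes a point from camera to tool coordinates, whose origin is the TCP and whose axes are the flange's). Camera axes: x right, y down, z forward; pixel columns grow to the right and rows downward; lengths in m; the calibration is good to about 2 mm. A picture is of the moment at which its call begins: read the wrist's pose just before it. camera_model takes no time and is no camera call.
- arm.job_done(): hands the job in; it is judged then, once.
The state is a dict: "t": time; "q": joint angles; "qd": joint speeds; "joint_efforts": joint torques, N m; "eef_pos": TCP position; "ee_rot": TCP orientation; "force": force on the tool from outside, world axes, zero at the start; "moment": the same for the moment, N m; "width": finger opening in m; "gripper_force": force on a finger pad.
Only numpy, scipy, OpenCV 4.12 (cv2) and the standard library are available. Lean on these libraries where they do the work, as an engineer would, in place of code of your own. Each camera call takes 0.05 s, during which the arm holds its last target. There are 200 camera calls.

### The job

Get the crumb mill ready: its dial drive has play, so first turn the knob back anticlockwise until the pointer stands a good finger's width (15 mm) short of the steel set mark, then bring it up clockwise until the pointer faces the mark, leaving the play taken up on that clockwise side. Then lift the feed tray by its bar handle so that all three stale rolls slide off into the hopper, without touching the rolls with the fingers, and lower the tray gently back onto its rest. Leave the bowl, the jug and the white box where they are.

Things in the scene. Friction and masses are not known exactly. Their poses are not given: they have to be found in the camera images.
- mill: bench crumb mill, fixed to the bench, position and yaw differ each time; origin at bench height under the centre of its square hopper. In its own frame: hopper at the origin, white gearbox with the dial on its top deck centred 190 mm to -y (deck 190 x 185 mm, top at z 106 mm), feed tray to +y. Its -x side faces the robot. Hopper inside 150 x 150 mm, floor at z 50 mm; walls up to z 168 mm at +-x, 183 mm at -y and 141 mm on the tray side.
- hopper_floor (a point): centre of the hopper's inner floor, 50 mm above the bench; axes as the mill
- dial (a joint): angle (rad) of the aluminium dial disc (120 mm across, 8 mm thick, vertical axis, lying on the deck) with its black pointer; grows CLOCKWISE seen from above, range -0.6 to 1.7. At 0 the pointer bears -1.071 rad in the mill's frame (yaw from mill +x, anticlockwise positive), so its bearing is -1.071 minus this value. The disc holds where it is left (0.10 N m friction) and is turned only through the knob. It always starts clockwise beyond the mark, by 0.25 to 1.05 rad.
- pointer_tip (a point): tip of the black pointer on the disc, 68 mm from the dial axis, 116 mm above the bench; own x axis along the pointer, outwards
- knob (a joint): play: angle (rad) of the knob relative to the dial disc, 0 to 0.30, growing clockwise seen from above. At 0.30 the knob bears on the disc's clockwise stop and carries it clockwise; at 0 it bears on the other stop and carries it anticlockwise; between, only the knob moves (0.012 N m). At 0.15 the bar lies along the pointer. Two small steel pins on the disc either side of the bar's pointer end show the stops.
- knob_grip (a point): grip point on the dial axis in the black bar knob, 140 mm above the bench and 26 mm above the disc's top; the bar is 56 mm long, 14 mm wide and stands from 5 to 41 mm above the disc's top. Own x axis along the bar (towards the pointer side), z up
- mark: the set mark: small dark steel rider clamped on the scale ring just outside the disc; moved along the scale each time. Origin on the dial axis at deck height (106 mm above the bench), own x axis points from the axis through the mark, z up. The rider reaches from 70 to 98 mm from the axis, 8 mm wide, 12 mm tall. Pointer_tip's y in this frame is 0 when the pointer faces the mark, positive when it is short (anticlockwise) of it.
- tray (a joint): tilt (rad) of the feed tray about its hinge, 0 lying on the rest, up to 1.15; it rises at its far (+y) edge and falls back by its own weight (about 2 N at the handle, hinge damped 0.15 N m s). The hinge line is parallel to the mill's x axis, at mill y 85 mm, z 147 mm. The steel tray is 146 mm wide (x), 138 mm long, floor 4 mm, walls 32 mm high on three sides, open over the hopper. The rolls slide off by a tilt of 1.0 rad held a second.
- tray_handle (a point): middle of the tray's black round bar handle (14 mm thick, 108 mm long, along the mill's x axis), 180 mm beyond the hinge and 30 mm above it when the tray is down; the bar may turn between the fingers. Clear gap of 35 mm between bar and tray wall. The point turns with the tray (axes as the mill when down)
- roll0: hard stale butter roll, 66 x 37 x 37 mm, about 35 g, origin at the centre of its flat foot, x along its length; starts in the feed tray
- roll1: hard stale butter roll, 66 x 37 x 37 mm, about 35 g, origin at the centre of its flat foot, x along its length; starts in the feed tray
- roll2: hard stale butter roll, 66 x 37 x 37 mm, about 35 g, origin at the centre of its flat foot, x along its length; starts in the feed tray
- bowl: steel mixing bowl, 150 mm across, 70 mm high, origin under its centre; bystander
- jug: clear plastic jug, 100 mm across, 130 mm high, handle on its +y side, origin under its centre; bystander
- wrapper_box: open white plastic box, 200 x 90 x 60 mm, origin under its centre; bystander
Not all that is in view belongs to the job. Leave any green look-alike of the roll2 alone. What is shaped like the roll0 but blue or green is not meant.

How it is judged:
On the way, in this order (a step that is already met when the one before it is completed fails the run):
1. the pointer has been turned back at least 10 mm short (anticlockwise) of the mark (y of pointer_tip in the frame of mark above 0.01 m), for 0.1 s.
2. the pointer faces the mark within 4 mm with the play taken up clockwise (knob above 0.22), rolls still in the tray (y of pointer_tip in the frame of mark between -0.004 and 0.004 m and value of joint knob above 0.22 rad and z of each of roll0, roll1, roll2 in the frame of hopper_floor above 0.085 m), for 0.3 s.
3. all three rolls lie in the hopper (horizontal distance between each of roll0, roll1, roll2 and hopper_floor below 0.09 m and z of roll0 in the frame of hopper_floor between -0.005 and 0.075 m and z of roll1 in the frame of hopper_floor between -0.005 and 0.075 m and z of roll2 in the frame of hopper_floor between -0.005 and 0.075 m), for 0.2 s.
At the end, for the whole second after the job is handed in: Pointer tip within 4 mm of the mark's line with the knob's play taken up clockwise (joint knob above 0.22 of 0.30), all three rolls at rest in the hopper (within 90 mm of its centre, feet less than 75 mm above its floor), tray back down on its rest (below 0.05 rad) (all of step 3 and y of pointer_tip in the frame of mark between -0.004 and 0.004 m and value of joint knob above 0.22 rad and value of joint tray below 0.05 rad and linear speed of each of roll0, roll1, roll2 below 0.03 m/s); the robot touches nothing.
It fails at once if the fingers press a roll (over 1 N) (contact force between the fingers and roll0 above 1 N or contact force between the fingers and roll1 above 1 N or contact force between the fingers and roll2 above 1 N).
It fails at once if a roll falls outside the mill (below the hopper floor) (height (world z) of any of roll0, roll1, roll2 below 0.035 m).
It fails at once if the tray is dropped (falls faster than 2 rad/s) (velocity of joint tray below -2 rad/s).
It fails at once if a bystander is moved more than 30 mm (distance of any of bowl, jug, wrapper_box from where it was at the start of the episode above 0.03 m).
It also fails if it takes over 61 s, if anything falls off the work surface, if the arm or the gripper's body presses on something with over 40 N, if the wrist force passes 120 N, or if a joint passes its speed limit or range.

## Working session

There is one attempt and no reset: what is moved stays moved. The work goes in short steps, Python scripts to look and compute and a tool call to move; the robot and the scene stay as the last step left them, time stands still between calls to the robot, and variables do not carry over. Pictures are saved under pics/ and viewed, at most 10 in all, crops included, and the job is handed in when it is done.

Besides the shell and the picture viewer there is one more tool, called after "Call:" in YAML: its name, and indented under it one key for each argument. move_arm: Moves the arm, as the interface text tells. Its arguments: {"type":"object","properties":{"rows":{"type":"string"},"squeeze":{"type":"number"}},"required":["rows"]}

```bash
ls; mkdir -p pics
cat > h.py <<'E'
import numpy as np, cv2
from station import arm
from scipy.spatial.transform import Rotation as R
def grab(n):
    s=arm.get_state(); im,d=arm.grab_frame(n); m=arm.camera_model(n)
    if n=='wrist':
        T=np.eye(4); T[:3,:3]=R.from_euler('xyz',s['ee_rot']).as_matrix(); T[:3,3]=s['eef_pos']
        W=T@np.array(m['mount'])
    else: W=np.linalg.inv(np.array(m['camera_from_world']))
    return im,d,np.array(m['mtx']),m['k1'],W
def rays(uv,K,k1):
    uv=np.asarray(uv,float).reshape(-1,2)
    p=np.c_[(uv-K[:2,2])/[K[0,0],K[1,1]]]; q=p.copy()
    for _ in range(20): q=p/(1+k1*(q**2).sum(1,keepdims=True))
    return np.c_[q,np.ones(len(q))]
def onplane(uv,z,K,k1,W):
    r=rays(uv,K,k1)@W[:3,:3].T; o=W[:3,3]
    return o+r*((z-o[2])/r[:,2])[:,None]
def cloud(d,K,k1,W):
    h,w=d.shape; uv=np.stack(np.meshgrid(np.arange(w),np.arange(h)),-1).reshape(-1,2)
    return (rays(uv,K,k1)*d.reshape(-1,1)@W[:3,:3].T+W[:3,3]).reshape(h,w,3)
E
python3 - <<'E'
from h import *
a=grab('scene');b=grab('top')
for n,x in(('s',a),('t',b)): cv2.imwrite(f'pics/{n}.png',x[0]); np.save(n,cloud(x[1],*x[2:]))
cv2.imwrite('pics/both.png',cv2.resize(np.vstack([a[0],b[0]]),None,fx=.78,fy=.78))
print(b[2],b[3],b[4],a[4]); print(arm.get_state(), arm.camera_model('wrist'))
E
```

```text
pics
[[442.20187397   0.         259.92721212]
 [  0.         442.20187397 195.88184101]
 [  0.           0.           1.        ]] -0.08636992599827674 [[-0.00575864 -0.99608742  0.08818555  0.47652257]
 [-0.99986106  0.00711501  0.01507432  0.08117664]
 [-0.01564278 -0.08808649 -0.99599     1.25042667]
 [ 0.          0.          0.          1.        ]] [[ 0.49540448  0.53514215 -0.68424943  1.23770032]
 [ 0.86837255 -0.32544131  0.37418854 -0.29581957]
 [-0.02243897 -0.7795581  -0.62592783  0.74480359]
 [ 0.          0.          0.          1.        ]]
{'t': 0.1, 'q': array([-1.04290474e+00,  3.59305583e-01,  1.11748724e-02, -3.32149156e-04,
       -1.22409427e+00, -2.88099448e-01]), 'qd': array([-0.00039685, -0.00166566,  0.00263401, -0.00086215, -0.00040652,
       -0.00150976]), 'joint_efforts': array([-2.74757695e-03, -5.84161520e+01,  2.93754190e+01,  7.01547280e+00,
        1.02704132e-02, -4.58959062e-05]), 'eef_pos': array([ 0.16018813, -0.65525132,  0.20932901]), 'ee_rot': array([ 3.14013415e+00, -1.06572655e-04, -2.90191352e+00]), 'force': array([0.07088401, 0.10540784, 0.18695502]), 'moment': array([0.00206637, 0.00517014, 0.02269375]), 'gripper_force': 0.0, 'width': 0.08763479150048875} {'mtx': array([[265.19555258,   0.        , 252.3766237 ],
       [  0.        , 265.19555258, 189.93652811],
       [  0.        ,   0.        ,   1.        ]]), 'k1': -0.04619324619947938, 'mount': array([[-6.11788613e-05, -9.62661819e-01, -2.70706888e-01,
         7.29695411e-02],
       [ 9.99999965e-01, -1.28054042e-04,  2.29376793e-04,
        -1.73773426e-04],
       [-2.55477391e-04, -2.70706865e-01,  9.62661793e-01,
        -1.74354158e-01],
       [ 0.00000000e+00,  0.00000000e+00,  0.00000000e+00,
         1.00000000e+00]])}
```

View pics/t.png

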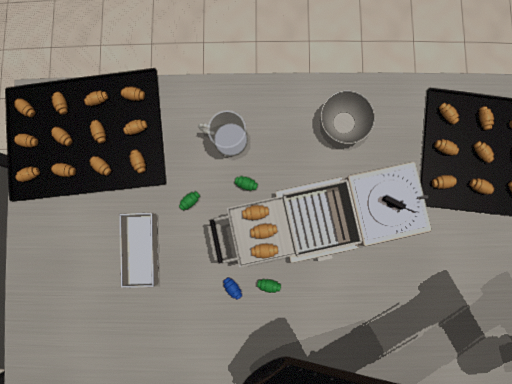

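View pics/s.png

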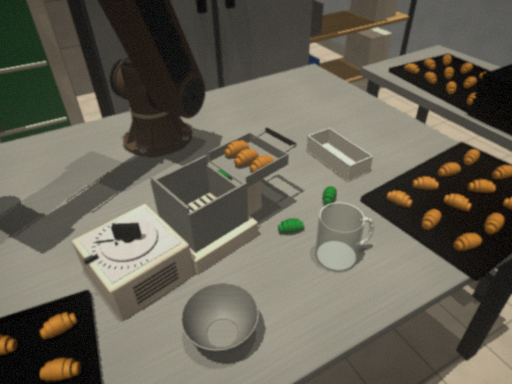

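The top view shows the mill with its dial at (394,202), mark near (421,198), hopper at (320,218), three orange rolls in the tray (255,213), (263,231), (265,251), and the handle bar at (215,240). Look-alikes: green rolls at (190,201), (246,183) and (268,286), blue one at (232,288), orange ones on the black sheets. I take only the three in the tray.

Run:
```python
from h import *
im,d,K,k1,W=grab('top'); C=cloud(d,K,k1,W); z=C[...,2]
m=((z>.098)&(z<.113)).astype(np.uint8); m[:, :345]=0; m=cv2.morphologyEx(m,cv2.MORPH_OPEN,np.ones((3,3)))
# deck+disc region
n,l,st,ce=cv2.connectedComponentsWithStats(m); i=1+st[1:,4].argmax(); print(st[i],ce[i])
P=C[l==i]; print('zmed',np.median(P[:,2]))
r=cv2.minAreaRect((P[:,:2]*1000).astype(np.float32)); print('deck rect',r)
# handle: dark, z~.177
g=im.max(2)
h=((z>.16)&(z<.2)&(g<60)).astype(np.uint8); h[:,240:]=0
n,l,st,ce=cv2.connectedComponentsWithStats(h); i=1+st[1:,4].argmax(); P=C[l==i]; print('handle',st[i],P.mean(0),cv2.minAreaRect((P[:,:2]*1000).astype(np.float32)))
# handle by colour ray
h=(g<50).astype(np.uint8); h[:,:200]=0;h[:,232:]=0;h[:200]=0;h[275:]=0
n,l,st,ce=cv2.connectedComponentsWithStats(h); i=1+st[1:,4].argmax(); ys,xs=np.where(l==i); P=onplane(np.c_[xs,ys],.180,K,k1,W); print('handle ray',cv2.minAreaRect((P[:,:2]*1000).astype(np.float32)))
cv2.imwrite('pics/c1.png',cv2.resize(im[155:255,340:440],None,fx=6,fy=6,interpolation=cv2.INTER_CUBIC))
```

```text
[ 348  162   83   84 3331] [388.32182528 203.53347343]
zmed 0.10456314051045168
deck rect ((557.2877197265625, -239.22372436523438), (190.90013122558594, 185.5485382080078), 11.415816307067871)
handle [210 220  13  43 194] [0.46292055 0.20430488 0.18133632] ((462.86968994140625, 204.85159301757812), (104.29737854003906, 12.230765342712402), 12.624334335327148)
handle ray ((462.91400146484375, 204.78753662109375), (104.656494140625, 11.503190040588379), 12.004790306091309)
```

View pics/c1.png

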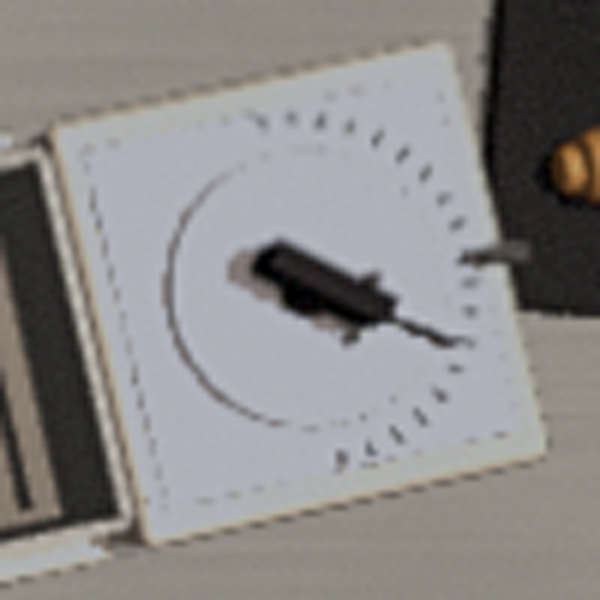

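The crop shows the knob bar with the pointer tip at about crop (465,343), the mark rider from (465,257) to (530,247), and two pins beside the bar's end. The pointer is clockwise beyond the mark, as described.

```bash
cat >> h.py <<'E'
yaw=np.radians(12.0); 
def mill(p): # mill->world xy
    o=np.array([.557+np.sin(-yaw)*.19*1,-.239+np.cos(yaw)*.19]); c,s=np.cos(yaw),np.sin(yaw)
    return o+np.array([c*p[0]-s*p[1],s*p[0]+c*p[1]])
def tool(goal):
    s=arm.get_state(); return R.from_euler('xyz',s['ee_rot']).inv().apply(np.array(goal)-s['eef_pos'])
E
python3 - <<'E'
from h import *
im,d,K,k1,W=grab('top')
f=lambda x,y,z: onplane([(340+(x-2.5)/6,155+(y-2.5)/6)],z,K,k1,W)[0][:2]
A=np.array([.557,-.239])
for n,p in dict(mo=(530,247,.118),mi=(465,257,.118),tip=(465,343,.116),dl=(167,289,.114),dt=(305,150,.114),db=(305,428,.114),knobfar=(268,255,.155),knobtip=(385,308,.155)).items():
    q=f(*p); v=q-A; print(n,q.round(4),np.hypot(*v).round(4),np.degrees(np.arctan2(v[1],v[0])).round(1))
print(mill((0,-.19)),mill((0,.265)))
print(tool([.557,-.239,.25]))
E
```

```text
mo [ 0.574  -0.3366] 0.0991 -80.1
mi [ 0.5699 -0.3079] 0.0701 -79.4
tip [ 0.5329 -0.3073] 0.0724 -109.4
dl [ 0.5574 -0.1789] 0.0601 89.6
dt [ 0.6172 -0.2408] 0.0602 -1.7
db [ 0.4971 -0.237 ] 0.0599 178.1
knobfar [ 0.5683 -0.2122] 0.0291 67.2
knobtip [ 0.5458 -0.2607] 0.0244 -117.3
[ 0.557 -0.239] [0.46240018 0.20605716]
[-0.48430378  0.31032452 -0.04015015]
```

Call:
move_arm:
  rows: "0 0 0 -0.0484 0.031 -0.004 0.0876;0 0 0 -0.0484 0.031 -0.004 0.0876;0 0 0 -0.0484 0.031 -0.004 0.0876;0 0 0 -0.0484 0.031 -0.004 0.0876;0 0 0 -0.0484 0.031 -0.004 0.0876;0 0 0 -0.0484 0.031 -0.004 0.0876;0 0 0 -0.0484 0.031 -0.004 0.0876;0 0 0 -0.0484 0.031 -0.004 0.0876"

```text
t: 1.2
eef_pos: [0.4785, -0.3212, 0.2424]
ee_rot: [-3.141, 0.0, -2.902]
force: [0.6, -0.6, -0.2]
width: 0.0875
gripper_force: 0.0
```

Call:
move_arm:
  rows: "0 0 0 -0.0484 0.031 -0.004 0.0876;0 0 0 -0.0484 0.031 -0.004 0.0876;0 0 -10.3 0 0 0 0.0876;0 0 -10.3 0 0 0 0.0876;0 0 -10.3 0 0 0 0.0876;0 0 -10.3 0 0 0 0.0876;0 0 -10.3 0 0 0 0.0876;0 0 0 0 0 0 0.0876"

```text
t: 2.2
eef_pos: [0.5567, -0.2395, 0.25]
ee_rot: [3.141, 0.0, -2.004]
force: [0.8, -0.2, -0.2]
width: 0.0877
gripper_force: 0.0
```

Run:
```python
from h import *
im,d,K,k1,W=grab('wrist'); s=arm.get_state(); print(s['eef_pos'],np.degrees(s['ee_rot']),s['q'],s['t'])
print(tool([.557,-.239,.25])); cv2.imwrite('pics/w1.png',im)
```

```text
[ 0.55673167 -0.23954339  0.25005498] [ 1.79987924e+02 -1.49660694e-03 -1.14988988e+02] [-8.43605328e-02  2.23531397e-01 -8.53413799e-02 -5.04892562e-05
 -1.26213041e+00 -3.51764250e-01] 2.25
[-6.05881938e-04 -1.36730686e-05  5.49608961e-05]
```

View pics/w1.png

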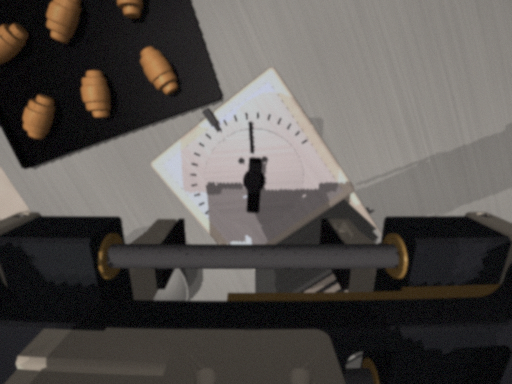

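The wrist view shows the pointer from about (253,155) to its tip at (251,122), the mark rider around (212,119), and the knob bar at (255,185) along the picture's vertical, that is along tool x.

```bash
cat >> h.py <<'E'
A=np.array([.557,-.239])
def brg(p,q): v=np.asarray(q)[:2]-np.asarray(p)[:2]; return np.degrees(np.arctan2(v[1],v[0])).round(2)
def pol(P,A=A): v=P[:,:2]-A; return np.hypot(*v.T),np.degrees(np.arctan2(v[:,1],v[:,0]))
def dial(im,K,k1,W,zt=.114,thr=70):
    # dark pixels by polar position on the dial; returns pointer & mark bearings
    h,w=im.shape[:2]; uv=np.stack(np.meshgrid(np.arange(w),np.arange(h)),-1).reshape(-1,2)
    g=im.max(2).reshape(-1)
    r,a=pol(onplane(uv,.116,K,k1,W)); m=(g<thr)&(r>.045)&(r<.067)&(a>-160)&(a<-20)
    print('pointer',m.sum(),np.median(a[m]).round(2),a[m].std().round(2), 'rmax',r[m].max())
    r,a=pol(onplane(uv,.118,K,k1,W)); m=(g<105)&(r>.079)&(r<.088)&(a>-160)&(a<0)
    print('mark',m.sum(),np.median(a[m]).round(2),a[m].std().round(2))
    r,a=pol(onplane(uv,.155,K,k1,W)); m=(g<45)&(r<.03)
    xy=onplane(uv[m],.155,K,k1,W)[:,:2]; print('knob',cv2.minAreaRect((xy*1000).astype(np.float32)))
E
python3 - <<'E'
from h import *
im,d,K,k1,W=grab('wrist'); dial(im,K,k1,W)
im,d,K,k1,W=grab('top'); dial(im,K,k1,W,thr=90)
E
```

```text
pointer 31 -113.0 0.56 rmax 0.06561830282843419
mark 57 -81.92 1.53
knob ((555.0482788085938, -240.2693634033203), (55.54227828979492, 19.864070892333984), 65.62162017822266)
pointer 261 -118.88 37.38 rmax 0.06699442706494768
mark 180 -88.53 40.49
knob ((539.4354858398438, -256.0242004394531), (10.105212211608887, 17.71124267578125), 88.15422058105469)
```

Call:
move_arm:
  rows: "0 0 0 0 0 0.04 0.06;0 0 0 0 0 0.04 0.06;0 0 0 0 0 0.025 0.06;0 0 0 0 0 0.01 0.06;0 0 0 0 0 0 0.0;0 0 0 0 0 0 0.0;0 0 0 0 0 0 0.0;0 0 0 0 0 0 0.0"
  squeeze: 15

```text
t: 3.35
eef_pos: [0.5572, -0.2396, 0.1359]
ee_rot: [-3.14, 0.0, -2.003]
force: [0.6, 0.6, 0.7]
width: 0.0254
gripper_force: 0.0
```

Call:
move_arm:
  rows: "0 0 0 0 0 0 0;0 0 0 0 0 0 0;0 0 0 0 0 0 0"

```text
t: 3.72
eef_pos: [0.5555, -0.2393, 0.1353]
ee_rot: [3.139, -0.001, -2.003]
force: [-4.7, 2.8, 5.0]
width: 0.0135
gripper_force: 15.0
```

Call:
move_arm:
  rows: "0 0 -8 0 0 0 0;0 0 -8 0 0 0 0;0 0 -8 0 0 0 0;0 0 -8 0 0 0 0;0 0 -8 0 0 0 0;0 0 -8 0 0 0 0;0 0 -8 0 0 0 0;0 0 -5 0 0 0 0"

```text
t: 4.72
eef_pos: [0.5566, -0.2393, 0.1354]
ee_rot: [-3.141, 0.0, -0.935]
force: [-1.4, 2.9, 2.8]
width: 0.0137
gripper_force: 15.1
```

Call:
move_arm:
  rows: "0 0 0 0 0 0 0;0 0 0 0 0 0 0"

```text
t: 4.97
eef_pos: [0.5566, -0.2393, 0.1354]
ee_rot: [-3.142, 0.0, -0.94]
force: [-3.0, 3.8, 4.2]
width: 0.0134
gripper_force: 15.0
```

Run:
```python
from h import *
im,d,K,k1,W=grab('top');im2,d,K,k1,W=grab('wrist')
dial(im2,K,k1,W)
a=cv2.resize(im[155:255,340:440],None,fx=3.84,fy=3.84,interpolation=cv2.INTER_CUBIC)
cv2.imwrite('pics/c2.png',np.hstack([a,im2[:,:400]]))
print(arm.get_state()['q'][5])
```

```text
pointer 533 -151.51 36.51 rmax 0.06697950863309926
mark 443 -148.41 35.04
knob ((556.528076171875, -237.57699584960938), (55.36253356933594, 58.054019927978516), 85.6791000366211)
0.7156223092908166
```

View pics/c2.png

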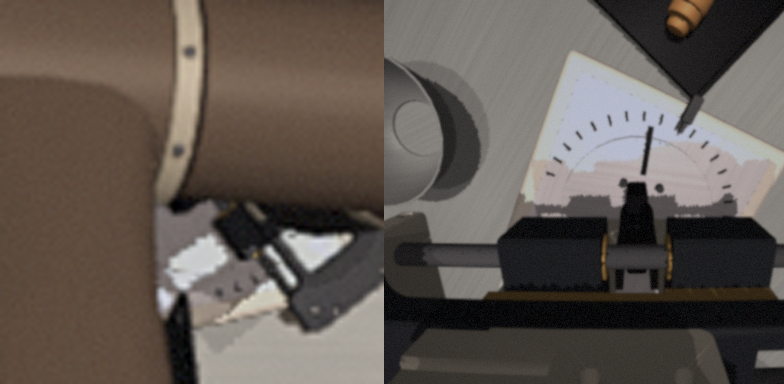

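The wrist view (right half, offset 384) shows the pointer with its tip at (266,128) and the mark rider at about (308,112), so the pointer is now short of the mark.

```bash
cat >> h.py <<'E'
def wd(pp,pm,im,K,k1,W,zp=.116,zm=.118,thr=70,A=A):
    out=[]
    for (u,v),z,t,rl in ((pp,zp,thr,(.045,.066)),(pm,zm,110,(.075,.095))):
        ys,xs=np.mgrid[v-20:v+35,u-16:u+16]; uv=np.c_[xs.ravel(),ys.ravel()]
        P=onplane(uv,z,K,k1,W); r,a=pol(P,A); g=im.max(2)[uv[:,1],uv[:,0]]
        m=(g<t)&(r>rl[0])&(r<rl[1])
        q=P[m][:,:2]; vx,vy,x0,y0=cv2.fitLine(q.astype(np.float32),2,0,1e-4,1e-4).ravel()
        off=((A-[x0,y0])@[-vy,vx])*1000
        out.append(np.median(a[m])); print(m.sum(),'brg',out[-1].round(2),'sd',a[m].std().round(2),'line dir',np.degrees(np.arctan2(vy,vx)).round(1),'axis offset mm',off.round(1))
    print('short by deg',round(out[0]-out[1],2),'mm',round(68*np.sin(np.radians(out[0]-out[1])),2))
E
python3 - <<'E'
from h import *
im,d,K,k1,W=grab('wrist'); wd((266,128),(308,112),im,K,k1,W)
E
```

```text
110 brg -63.14 sd 0.86 line dir -61.5 axis offset mm 1.5
436 brg -79.93 sd 2.52 line dir -62.6 axis offset mm 25.4
short by deg 16.79 mm 19.64
```

Call:
move_arm:
  rows: "0 0 5 0 0 0 0;0 0 5 0 0 0 0;0 0 5 0 0 0 0;0 0 5 0 0 0 0;0 0 5 0 0 0 0;0 0 5 0 0 0 0;0 0 2 0 0 0 0;0 0 0 0 0 0 0"

```text
t: 6.12
eef_pos: [0.5561, -0.2395, 0.1353]
ee_rot: [3.14, 0.0, -1.498]
force: [-5.0, 4.5, 5.6]
width: 0.0133
gripper_force: 15.0
```

Run:
```python
from h import *
im,d,K,k1,W=grab('wrist'); print(arm.get_state()['ee_rot']*57.2958)
cv2.imwrite('pics/c3.png',cv2.resize(im[60:220,150:370],None,fx=3.5,fy=3.5,interpolation=cv2.INTER_CUBIC))
```

```text
[ 1.79931978e+02  9.99547355e-03 -8.58062223e+01]
```

View pics/c3.png

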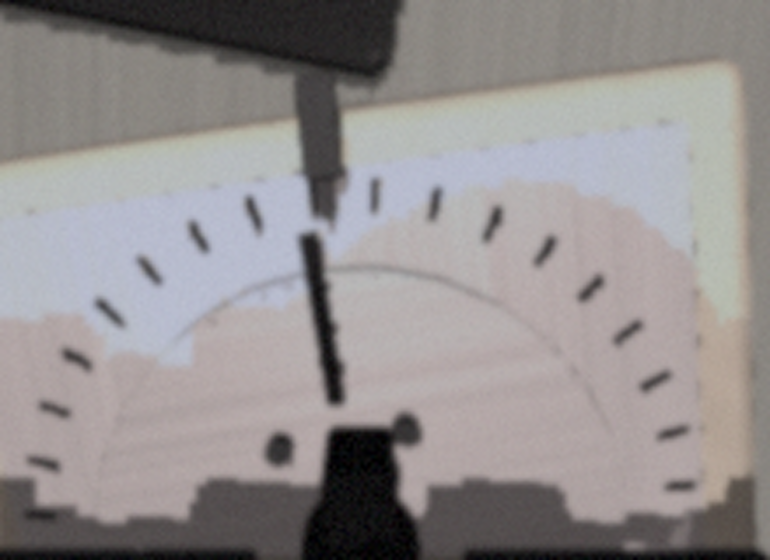

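The crop shows the bar against the clockwise pin (405,430), the pointer tip at crop (310,235), the rider's top face from about (317,80) to (324,174), and its foot at (325,222). The pointer is still slightly short.

Run:
```python
from h import *
im,d,K,k1,W=grab('wrist')
f=lambda x,y,z: onplane([(150+(x-1.5)/3.5,60+(y-1.5)/3.5)],z,K,k1,W)[0][:2]
for n,p in dict(tip=(310,237,.116),mid=(322,320,.116),base=(335,398,.116),mo=(317,80,.118),mi=(324,172,.118),foot=(325,222,.108),knob=(362,432,.155)).items():
    q=f(*p); r,a=pol(q[None]); print(n,q.round(4),r.round(4),a.round(2))
```

```text
tip [ 0.5709 -0.3036] [0.0661] [-77.84]
mid [ 0.5674 -0.2869] [0.049] [-77.72]
base [ 0.5636 -0.2706] [0.0322] [-78.13]
mo [ 0.5713 -0.3336] [0.0957] [-81.42]
mi [ 0.5688 -0.3165] [0.0784] [-81.33]
foot [ 0.5683 -0.3066] [0.0685] [-80.48]
knob [ 0.5582 -0.2734] [0.0344] [-88.]
```

Call:
move_arm:
  rows: "0 0 1.7 0 0 0 0;0 0 1.6 0 0 0 0;0 0 0 0 0 0 0;0 0 0 0 0 0 0;0 0 0 0 0 0 0"

```text
t: 6.85
eef_pos: [0.556, -0.2396, 0.1353]
ee_rot: [3.14, 0.0, -1.555]
force: [-4.1, 4.0, 5.9]
width: 0.0133
gripper_force: 15.0
```

Run:
```python
from h import *
im,d,K,k1,W=grab('wrist'); print(arm.get_state()['ee_rot']*57.2958)
cv2.imwrite('pics/c4.png',cv2.resize(im[70:190,190:310],None,fx=5,fy=5,interpolation=cv2.INTER_CUBIC))
```

```text
[ 1.79924858e+02  6.28203154e-03 -8.90998004e+01]
```

View pics/c4.png

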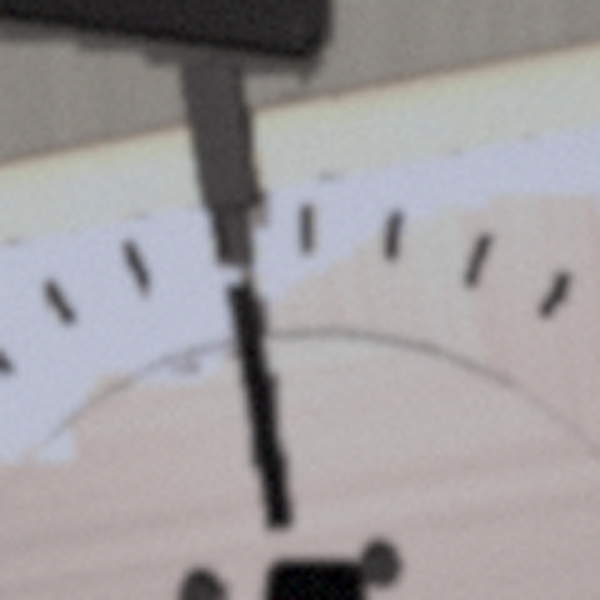

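The crop shows the pointer from base (279,525) to tip (240,287), in line with the rider's foot at (234,237) and its body from (213,75) to (231,195).

Run:
```python
from h import *
im,d,K,k1,W=grab('wrist')
f=lambda x,y,z: onplane([(190+(x-2)/5,70+(y-2)/5)],z,K,k1,W)[0][:2]
for n,p in dict(tip=(240,289,.116),mid=(261,410,.116),base=(279,522,.116),mo=(212,72,.118),mm=(222,130,.118),mi=(231,195,.118),foot=(234,240,.108),knob=(315,570,.155)).items():
    q=f(*p); r,a=pol(q[None]); print(n,q.round(4),r.round(4),a.round(2))
```

```text
tip [ 0.5675 -0.3043] [0.0661] [-80.84]
mid [ 0.5644 -0.2871] [0.0486] [-81.2]
base [ 0.5617 -0.2704] [0.0317] [-81.55]
mo [ 0.5713 -0.3332] [0.0953] [-81.38]
mm [ 0.5699 -0.3257] [0.0877] [-81.51]
mi [ 0.5687 -0.3171] [0.079] [-81.48]
foot [ 0.5688 -0.311 ] [0.073] [-80.65]
knob [ 0.5564 -0.273 ] [0.0341] [-90.99]
```

The pointer is on the mark to within about 0.5 mm, with the bar against the clockwise pin. Releasing and rising.

Call:
move_arm:
  rows: "0 0 0 0 0 0 0.04;0 0 0 0 0 0 0.04;0 0 0 0 0 0 0.04;0 0 0 0 0 -0.02 0.04;0 0 0 0 0 -0.05 0.04;0 0 0 0 0 -0.06 0.04;0 0 0 0 0 0 0.04"

```text
t: 7.82
eef_pos: [0.5595, -0.2406, 0.2709]
ee_rot: [-3.132, -0.003, -1.554]
force: [-0.4, 0.6, -1.3]
width: 0.04
gripper_force: 0.0
```

Run:
```python
from h import *
im,d,K,k1,W=grab('wrist'); print(arm.get_state()['ee_rot']*57.2958)
# grid crop around dial pointer
o=im[60:210,190:330]; cv2.imwrite('pics/c5.png',cv2.resize(o,None,fx=4,fy=4,interpolation=cv2.INTER_CUBIC))
g=mill((0,.265)); print(g,tool([.4629,.2048,.262]))
```

```text
[-1.79703116e+02 -4.97185171e-02 -8.90648836e+01]
[0.46240018 0.20605716] [-0.44618313  0.08796214  0.00488657]
```

View pics/c5.png

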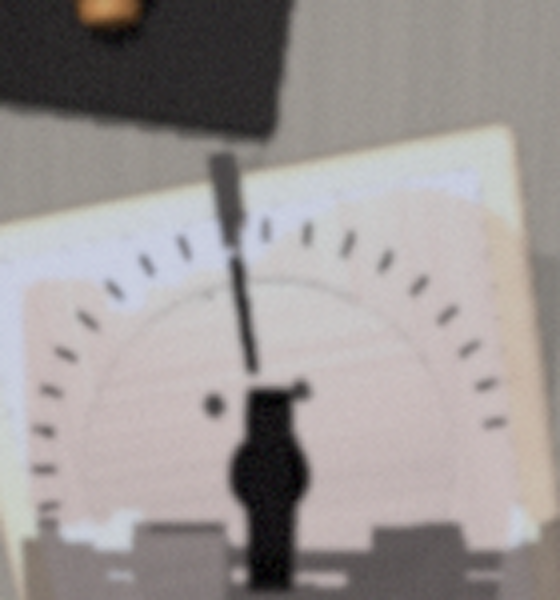

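After release, the pointer (252,372)→(234,255) still runs into the rider (234,240)→(222,160), and the bar is against the clockwise pin. Moving on to the tray handle.

Call:
move_arm:
  rows: "0 0 0 -0.0558 0.011 0 0.04;0 0 0 -0.0558 0.011 0 0.04;0 0 0 -0.0558 0.011 0 0.04;0 0 0 -0.0558 0.011 0 0.04;0 0 0 -0.0558 0.011 0 0.04;0 0 0 -0.0558 0.011 0 0.04;0 0 0 -0.0558 0.011 0 0.04;0 0 0 -0.0558 0.011 0 0.04"

```text
t: 8.88
eef_pos: [0.4604, 0.2068, 0.2642]
ee_rot: [3.141, -0.001, -1.554]
force: [1.1, -0.0, 1.0]
width: 0.0398
gripper_force: 0.0
```

Call:
move_arm:
  rows: "0 0 -10.1 0 0 0 0.04;0 0 -10.1 0 0 0 0.04;0 0 -10.1 0 0 0 0.04;0 0 -10.1 0 0 0 0.04;0 0 -10.1 0 0 0 0.04;0 0 -10.1 0 0 0 0.04;0 0 -10.1 0 0 0 0.04;0 0 -10.1 0 0 0 0.032"

```text
t: 9.88
eef_pos: [0.4611, 0.205, 0.2638]
ee_rot: [3.14, 0.001, -0.139]
force: [0.5, 0.6, 1.3]
width: 0.0349
gripper_force: 0.0
```

Call:
move_arm:
  rows: "0 0 -10.1 0 0 0 0.032;0 0 -10.1 0 0 0 0.032;0 0 0 0 0 0 0.032;0 0 0 0 0 0 0.032"

```text
t: 10.38
eef_pos: [0.4613, 0.2051, 0.2645]
ee_rot: [3.141, 0.001, 0.204]
force: [-0.0, 0.0, 0.1]
width: 0.0317
gripper_force: 0.0
```

Run:
```python
from h import *
im,d,K,k1,W=grab('wrist'); s=arm.get_state(); print(s['ee_rot']*57.2958,s['eef_pos'],s['q'],s['t'])
print(tool([.4627,.2050,.166])); cv2.imwrite('pics/w6.png',im)
```

```text
[1.79980974e+02 3.41512508e-02 1.17516823e+01] [0.46140879 0.2052254  0.26470142] [ 8.08040680e-01  4.27271698e-02 -2.65622636e-01 -6.66902129e-05
 -1.26312641e+00  9.67881441e-01] 10.425
[0.00127707 0.00045077 0.09870083]
```

View pics/w6.png

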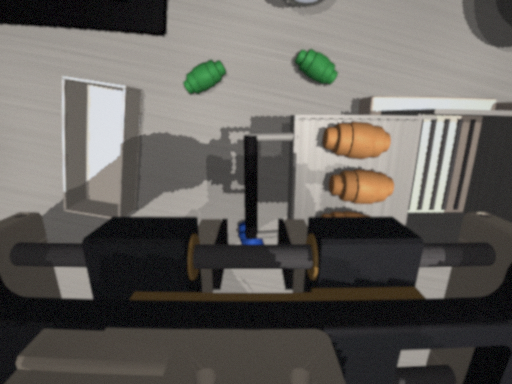

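The wrist view shows the black handle bar at column 251, midway between the fingers, and the three rolls inside the tray to the right, clear of the fingers. The white box at (95,145) is low and clear.

Call:
move_arm:
  rows: "0 0 0 0.001 0.0005 0.03 0.032;0 0 0 0 0 0.03 0.032;0 0 0 0 0 0.02 0.032;0 0 0 0 0 0.018 0.032;0 0 0 0 0 0 0.0;0 0 0 0 0 0 0;0 0 0 0 0 0 0;0 0 0 0 0 0 0"
  squeeze: 20

```text
t: 11.42
eef_pos: [0.4629, 0.2054, 0.1679]
ee_rot: [-3.141, -0.001, 0.208]
force: [-0.7, 1.7, 2.0]
width: 0.0012
gripper_force: 0.8
```

Run:
```python
import numpy as np
r=np.hypot(.18,.03);a0=np.arctan2(.03,.18)
th=np.r_[0,.02,.05,np.arange(.1,1.09,.05),1.07];y=r*np.cos(a0+th);z=r*np.sin(a0+th)
for t,dy,dz in zip(th[1:],-np.diff(y),-np.diff(z)): print(round(t,2),f'0 0 0 0 {dy:.4f} {dz:.4f} 0')
```

```text
0.02 0 0 0 0 0.0006 -0.0036 0
0.05 0 0 0 0 0.0011 -0.0054 0
0.1 0 0 0 0 0.0022 -0.0089 0
0.15 0 0 0 0 0.0026 -0.0087 0
0.2 0 0 0 0 0.0030 -0.0086 0
0.25 0 0 0 0 0.0035 -0.0084 0
0.3 0 0 0 0 0.0039 -0.0083 0
0.35 0 0 0 0 0.0043 -0.0080 0
0.4 0 0 0 0 0.0047 -0.0078 0
0.45 0 0 0 0 0.0051 -0.0076 0
0.5 0 0 0 0 0.0054 -0.0073 0
0.55 0 0 0 0 0.0058 -0.0070 0
0.6 0 0 0 0 0.0062 -0.0067 0
0.65 0 0 0 0 0.0065 -0.0064 0
0.7 0 0 0 0 0.0068 -0.0061 0
0.75 0 0 0 0 0.0071 -0.0057 0
0.8 0 0 0 0 0.0074 -0.0054 0
0.85 0 0 0 0 0.0076 -0.0050 0
0.9 0 0 0 0 0.0079 -0.0046 0
0.95 0 0 0 0 0.0081 -0.0042 0
1.0 0 0 0 0 0.0083 -0.0038 0
1.05 0 0 0 0 0.0085 -0.0034 0
1.07 0 0 0 0 0.0034 -0.0012 0
```

Run:
```python
from h import *
s=arm.get_state(); print(s['width'],s['gripper_force'],s['eef_pos'],s['force'])
im,d,K,k1,W=grab('wrist'); b,d2,*c=grab('scene'); 
cv2.imwrite('pics/c7.png',np.hstack([cv2.resize(im[100:300,150:400],(400,320)),cv2.resize(b[80:240,180:380],(400,320))]))
```

```text
0.0012085029516103966 0.7838080823421478 [0.46290799 0.20539504 0.16786935] [-0.65634113  1.67354877  1.99606387]
```

View pics/c7.png

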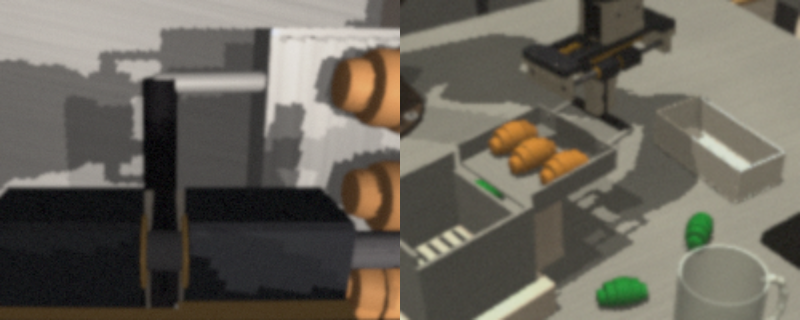

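The left half (wrist) shows the bar running in between the two closed fingers. In the right half (scene) the tray is flat with the rolls in it. The width reading of 1 mm doesn't fit a 14 mm bar, so I'm waiting two rows to see whether it settles.

Call:
move_arm:
  rows: "0 0 0 0 0 0 0;0 0 0 0 0 0 0"

```text
t: 11.78
eef_pos: [0.463, 0.2055, 0.1678]
ee_rot: [-3.141, -0.001, 0.209]
force: [-1.7, 2.2, 5.7]
width: 0.0005
gripper_force: 2.8
```

Run:
```python
from h import *
s=arm.get_state(); print(s['width'],s['gripper_force'],s['eef_pos'],s['force'])
im,d,K,k1,W=grab('wrist'); C=cloud(d,K,k1,W)
g=im.max(2)
# bar pixels visible around (240-262,150-215)
sub=np.s_[150:215,236:266]; m=(g[sub]<45); P=C[sub][m]; P=P[(P[:,2]>.12)&(P[:,2]<.22)]
print(len(P),np.median(P,0)); 
for lo in np.arange(.46,.54,.01):
    q=P[(P[:,0]>lo)&(P[:,0]<lo+.01)]
    if len(q): print(lo.round(2),len(q),np.median(q,0).round(4),q[:,1].min().round(4),q[:,1].max().round(4),q[:,2].max().round(4))
```

```text
0.0004938322221245212 2.7914585173130035 [0.46299135 0.2055044  0.16776227] [-1.72141232  2.2305843   5.68254436]
1278 [0.49498255 0.2137782  0.1827142 ]
0.47 178 [0.477  0.2106 0.1826] 0.2033 0.2164 0.1851
0.48 305 [0.4851 0.2118 0.1827] 0.2042 0.2191 0.1848
0.49 325 [0.4951 0.2137 0.1827] 0.2067 0.2209 0.1851
0.5 340 [0.5049 0.2158 0.1827] 0.2083 0.2229 0.1852
0.51 130 [0.5119 0.2173 0.1829] 0.2113 0.2235 0.1847
```

Run:
```python
from h import *
im,d,K,k1,W=grab('scene'); C=cloud(d,K,k1,W).reshape(-1,3)
o=mill((0,0)); c,s=np.cos(yaw),np.sin(yaw); v=C[:,:2]-o
M=np.c_[v@[c,s],v@[-s,c],C[:,2]]
st=arm.get_state(); vv=st['eef_pos'][:2]-o; print('tcp mill',vv@[c,s],vv@[-s,c],st['eef_pos'][2])
k=(abs(M[:,0])<.065)&(abs(M[:,1]-.265)<.045)&(M[:,2]>.10)&(M[:,2]<.27); Q=M[k]; print(len(Q))
for z in np.arange(.26,.10,-.01):
    q=Q[(Q[:,2]>z-.01)&(Q[:,2]<=z)]
    if len(q): print(f'z{z:.2f}',len(q),'x',np.percentile(q[:,0],[0,50,100]).round(3),'y',np.percentile(q[:,1],[0,50,100]).round(3))
for x in np.arange(-.055,.06,.01):
    q=Q[(abs(Q[:,0]-x)<.005)&(Q[:,2]<.2)&(Q[:,2]>.155)]
    if len(q): print(f'x{x:.3f}',len(q),q[:,1].mean().round(4),q[:,2].min().round(3),q[:,2].max().round(3))
```

```text
tcp mill 0.00048199388036470296 0.26435225393815215 0.1677784276109405
886
z0.26 60 x [-0.002  0.038  0.042] y [0.228 0.244 0.297]
z0.25 9 x [-0.009  0.012  0.015] y [0.231 0.233 0.246]
z0.24 29 x [-0.006  0.011  0.014] y [0.24  0.246 0.281]
z0.23 56 x [-0.009  0.011  0.014] y [0.242 0.254 0.283]
z0.22 47 x [-0.01   0.01   0.014] y [0.244 0.253 0.279]
z0.21 45 x [-0.01   0.01   0.014] y [0.246 0.255 0.281]
z0.20 51 x [-0.011  0.01   0.013] y [0.245 0.254 0.281]
z0.19 100 x [-0.064  0.015  0.063] y [0.221 0.262 0.278]
z0.18 207 x [-0.065  0.008  0.063] y [0.22  0.235 0.272]
z0.17 81 x [-0.062 -0.003  0.058] y [0.22  0.221 0.224]
z0.16 80 x [-0.062 -0.007  0.047] y [0.22  0.221 0.223]
z0.15 5 x [-0.041 -0.021  0.023] y [0.22  0.222 0.223]
x-0.055 31 0.2333 0.155 0.182
x-0.045 47 0.2381 0.155 0.184
x-0.035 32 0.2405 0.156 0.184
x-0.025 25 0.2355 0.155 0.184
x-0.015 20 0.2271 0.157 0.2
x-0.005 32 0.2328 0.155 0.2
x0.005 52 0.2445 0.156 0.2
x0.015 62 0.2528 0.155 0.2
x0.025 33 0.2416 0.155 0.185
x0.035 40 0.2395 0.156 0.186
x0.045 32 0.2421 0.155 0.185
x0.055 62 0.2436 0.163 0.183
```

Run:
```python
from h import *
print(arm.finger_overhang)
im,d,K,k1,W=grab('scene'); C=cloud(d,K,k1,W)
o=mill((0,0)); c,s=np.cos(yaw),np.sin(yaw); v=C[...,:2]-o
X=v@[c,s];Y=v@[-s,c];Z=C[...,2]
# walk down image columns through finger
ys,xs=np.where((abs(X-.01)<.006)&(abs(Y-.25)<.01)&(Z>.2)&(Z<.23)); u0=int(np.median(xs)); print(u0,ys.min(),ys.max())
for u in (u0-3,u0,u0+3,u0+6):
    print('col',u); print([(r,*(np.array([X[r,u],Y[r,u],Z[r,u]])*1000).round().astype(int),int(im[r,u].max())) for r in range(ys.max()-4,ys.max()+22,2)])
```

```text
0.008
279 122 133
col 276
[(129, np.int64(4), np.int64(247), np.int64(211), 85), (131, np.int64(3), np.int64(248), np.int64(204), 86), (133, np.int64(4), np.int64(247), np.int64(199), 85), (135, np.int64(3), np.int64(248), np.int64(192), 82), (137, np.int64(-8), np.int64(259), np.int64(176), 66), (139, np.int64(-207), np.int64(453), np.int64(-2), 100), (141, np.int64(-194), np.int64(441), np.int64(0), 133), (143, np.int64(-189), np.int64(436), np.int64(-3), 135), (145, np.int64(-178), np.int64(425), np.int64(-1), 134), (147, np.int64(30), np.int64(223), np.int64(179), 115), (149, np.int64(32), np.int64(221), np.int64(175), 73), (151, np.int64(654), np.int64(-387), np.int64(745), 70), (153, np.int64(33), np.int64(220), np.int64(164), 65)]
col 279
[(129, np.int64(11), np.int64(251), np.int64(212), 86), (131, np.int64(14), np.int64(248), np.int64(208), 89), (133, np.int64(11), np.int64(251), np.int64(200), 88), (135, np.int64(11), np.int64(252), np.int64(194), 89), (137, np.int64(11), np.int64(251), np.int64(188), 71), (139, np.int64(5), np.int64(257), np.int64(177), 71), (141, np.int64
[... 1133 characters left out ...]
np.int64(270), np.int64(205), 89), (131, np.int64(12), np.int64(272), np.int64(198), 89), (133, np.int64(11), np.int64(273), np.int64(191), 88), (135, np.int64(-200), np.int64(490), np.int64(1), 86), (137, np.int64(15), np.int64(270), np.int64(182), 55), (139, np.int64(24), np.int64(261), np.int64(184), 34), (141, np.int64(25), np.int64(259), np.int64(179), 32), (143, np.int64(-163), np.int64(453), np.int64(1), 101), (145, np.int64(-155), np.int64(445), np.int64(1), 136), (147, np.int64(-146), np.int64(437), np.int64(1), 132), (149, np.int64(50), np.int64(235), np.int64(177), 147), (151, np.int64(55), np.int64(230), np.int64(175), 139), (153, np.int64(65), np.int64(219), np.int64(179), 111)]
```

The scene depth shows the fingers ending at about z 0.187, just on top of the bar (top at 0.184). So the fingertips stand higher than the stated overhang suggests, and they slid shut above the bar. I'll open, go down 20 mm and close again.

Call:
move_arm:
  rows: "0 0 0 0 -0.001 -0.004 0.034;0 0 0 0 0 0 0.034;0 0 0 0 0 0 0.034;0 0 0 0 0 0 0.034;0 0 0 0 0 0 0.034;0 0 0 0 0 0.008 0.034;0 0 0 0 0 0.008 0.034;0 0 0 0 0 0.008 0.034"

```text
t: 12.92
eef_pos: [0.4622, 0.2058, 0.1463]
ee_rot: [3.141, 0.001, 0.208]
force: [-0.1, -0.8, 0.5]
width: 0.0339
gripper_force: 0.0
```

Call:
move_arm:
  rows: "0 0 0 0 0 0.001 0.034;0 0 0 0 0 0 0;0 0 0 0 0 0 0;0 0 0 0 0 0 0;0 0 0 0 0 0 0;0 0 0 0 0 0 0"

```text
t: 13.68
eef_pos: [0.4624, 0.2072, 0.1464]
ee_rot: [-3.14, -0.001, 0.209]
force: [-1.2, 4.9, -0.1]
width: 0.0131
gripper_force: 20.0
```

Run:
```python
from h import *
im,d,K,k1,W=grab('scene'); C=cloud(d,K,k1,W)
o=mill((0,0)); c,s=np.cos(yaw),np.sin(yaw); v=C[...,:2]-o
X=v@[c,s];Y=v@[-s,c];Z=C[...,2]
g=im.max(2)
for n,m in dict(finger=(X>-.012)&(X<.018)&(Y>.237)&(Y<.256)&(Z>.12)&(Z<.25),barR=(X>.025)&(X<.05)&(Y>.25)&(Y<.275)&(Z>.15)&(Z<.25)).items():
    print(n,m.sum(),np.percentile(Z[m],[0,10,50,90,100]).round(3))
print(arm.get_state()['width'])
```

```text
finger 142 [0.167 0.172 0.191 0.208 0.218]
barR 63 [0.174 0.178 0.183 0.246 0.249]
0.013421142863493595
```

The bar is gripped: width 13 mm, grip force 20 N. Lifting along the arc.

Call:
move_arm:
  rows: "0 0 0 0 0.0006 -0.0036 0;0 0 0 0 0.0011 -0.0054 0;0 0 0 0 0.0022 -0.0089 0;0 0 0 0 0.0026 -0.0087 0;0 0 0 0 0.003 -0.0086 0;0 0 0 0 0.0035 -0.0084 0;0 0 0 0 0.0039 -0.0083 0;0 0 0 0 0.0043 -0.008 0"
  squeeze: 25

```text
t: 14.72
eef_pos: [0.4666, 0.1874, 0.2067]
ee_rot: [-3.138, -0.001, 0.209]
force: [-5.2, 9.5, 1.5]
width: 0.0132
gripper_force: 25.0
```

```bash
cat >> h.py <<'E'
def rolls(n='top'):
    im,d,K,k1,W=grab(n); C=cloud(d,K,k1,W); o=mill((0,0)); c,s=np.cos(yaw),np.sin(yaw)
    hsv=cv2.cvtColor(im,cv2.COLOR_BGR2HSV); m=((hsv[...,0]<22)&(hsv[...,0]>5)&(hsv[...,1]>130)&(hsv[...,2]>60))
    v=C[...,:2]-o; X=v@[c,s];Y=v@[-s,c]; m&=(abs(X)<.15)&(Y>-.12)&(Y<.32)&(C[...,2]>-.02)
    k,l,st,ce=cv2.connectedComponentsWithStats(m.astype(np.uint8))
    for i in range(1,k):
        if st[i,4]>25: q=l==i; print(n,st[i,4],'mill',np.median(X[q]).round(3),np.median(Y[q]).round(3),'z',np.median(C[q][:,2]).round(3))
    b=(abs(X)<.07)&(Y>.08)&(Y<.28)&(C[...,2]>.12)
E
python3 - <<'E'
from h import *
rolls(); rolls('scene')
E
```

```text
top 245 mill 0.05 0.141 z 0.205
top 216 mill -0.0 0.13 z 0.201
top 255 mill -0.049 0.14 z 0.204
scene 44 mill 0.023 0.231 z 0.319
scene 28 mill -0.017 0.209 z 0.32
scene 872 mill 0.007 0.134 z 0.2
```

Call:
move_arm:
  rows: "0 0 0 0 0.0042 -0.0078 0;0 0 0 0 0.0048 -0.0076 0;0 0 0 0 0.0054 -0.0073 0;0 0 0 0 0.0058 -0.007 0;0 0 0 0 0.0062 -0.0067 0;0 0 0 0 0.0065 -0.0064 0;0 0 0 0 0.0068 -0.0061 0;0 0 0 0 0.0071 -0.0057 0"

```text
t: 15.82
eef_pos: [0.4765, 0.1423, 0.2628]
ee_rot: [-3.136, -0.004, 0.21]
force: [-9.3, 11.9, 11.7]
width: 0.0128
gripper_force: 25.0
```

Run:
```python
from h import *
rolls(); print(mill((0,.085)))
s=arm.get_state(); v=s['eef_pos'][:2]-mill((0,0)); print('mill y',v@[-np.sin(yaw),np.cos(yaw)],s['ee_rot'])
```

```text
top 237 mill 0.042 -0.024 z 0.083
top 219 mill -0.007 -0.032 z 0.091
top 230 mill -0.05 -0.024 z 0.084
[0.49982429 0.02999059]
mill y 0.19890701929365584 [-3.13665317 -0.00392867  0.20944435]
```

All three rolls are already in the hopper. Lowering the tray back down the same arc.

Call:
move_arm:
  rows: "0 0 0 0 0 0 0;0 0 0 0 -0.0071 0.0057 0;0 0 0 0 -0.0068 0.0061 0;0 0 0 0 -0.0065 0.0064 0;0 0 0 0 -0.0062 0.0067 0;0 0 0 0 -0.0058 0.007 0;0 0 0 0 -0.0054 0.0073 0;0 0 0 0 -0.0048 0.0076 0"

```text
t: 16.88
eef_pos: [0.468, 0.1827, 0.2146]
ee_rot: [-3.139, -0.002, 0.209]
force: [-2.3, 4.9, 1.8]
width: 0.0128
gripper_force: 25.0
```

Call:
move_arm:
  rows: "0 0 0 0 -0.0042 0.0078 0;0 0 0 0 -0.0043 0.008 0;0 0 0 0 -0.0039 0.0083 0;0 0 0 0 -0.0035 0.0084 0;0 0 0 0 -0.003 0.0086 0;0 0 0 0 -0.0026 0.0087 0;0 0 0 0 -0.0022 0.0089 0;0 0 0 0 -0.001 0.004 0"

```text
t: 17.88
eef_pos: [0.4629, 0.2063, 0.1511]
ee_rot: [-3.141, -0.001, 0.209]
force: [-0.4, 4.2, 0.7]
width: 0.0128
gripper_force: 25.0
```

Call:
move_arm:
  rows: "0 0 0 0 -0.0005 0.002 0;0 0 0 0 -0.0005 0.002 0;0 0 0 0 0 0.001 0;0 0 0 0 0 0 0"

```text
t: 18.38
eef_pos: [0.4627, 0.2071, 0.1464]
ee_rot: [-3.14, -0.001, 0.209]
force: [-0.7, 6.7, 0.5]
width: 0.0132
gripper_force: 25.0
```

Run:
```python
from h import *
rolls(); 
im,d,K,k1,W=grab('scene'); C=cloud(d,K,k1,W); o=mill((0,0)); c,s=np.cos(yaw),np.sin(yaw); v=C[...,:2]-o
X=v@[c,s];Y=v@[-s,c];Z=C[...,2]
m=(X>.025)&(X<.05)&(Y>.25)&(Y<.275)&(Z>.15)&(Z<.22); print('bar',m.sum(),np.percentile(Z[m],[10,50,90]))
print('wall', Z[(abs(X)<.07)&(abs(Y-.222)<.006)&(Z>.15)&(Z<.25)].max())
```

```text
top 235 mill 0.019 -0.025 z 0.081
top 484 mill -0.035 -0.022 z 0.082
bar 40 [0.17729388 0.18272269 0.18489175]
wall 0.2499009363158099
```

Call:
move_arm:
  rows: "0 0 0 0 0 0 0.034;0 0 0 0 0 0 0.034;0 0 0 0 0 0 0.034;0 0 0 0 0 0 0.034;0 0 0 0 0 -0.01 0.034;0 0 0 0 0 -0.03 0.034;0 0 0 0 0 -0.05 0.034;0 0 0 0 0 -0.05 0.034"

```text
t: 19.48
eef_pos: [0.4622, 0.206, 0.2884]
ee_rot: [3.141, -0.0, 0.208]
force: [0.2, 0.7, 0.3]
width: 0.034
gripper_force: 0.0
```

Call:
move_arm:
  rows: "0 0 0 -0.02 -0.005 -0.02 0.034;0 0 0 0 0 0 0.034;0 0 0 0 0 0 0.034;0 0 0 0 0 0 0.034"

```text
t: 19.98
eef_pos: [0.4416, 0.2068, 0.3052]
ee_rot: [3.141, 0.002, 0.208]
force: [-0.1, 1.0, -0.1]
width: 0.0339
gripper_force: 0.0
```

Run:
```python
from h import *
rolls(); s=arm.get_state(); print(s['force'],s['t'],abs(s['qd']).max())
im,d,K,k1,W=grab('top'); C=cloud(d,K,k1,W); o=mill((0,0)); c,s=np.cos(yaw),np.sin(yaw)
im2,d2,K2,k2,W2=grab('scene'); C2=cloud(d2,K2,k2,W2); v=C2[...,:2]-o; X=v@[c,s];Y=v@[-s,c];Z=C2[...,2]
m=(abs(X)<.05)&(Y>.25)&(Y<.278)&(Z>.15)&(Z<.3); print('bar',m.sum(),np.percentile(Z[m],[5,50,95]))
# dial from top view: dark pixels on disc and rider
h,w=im.shape[:2]; uv=np.stack(np.meshgrid(np.arange(w),np.arange(h)),-1).reshape(-1,2); g=im.max(2).reshape(-1)
r,a=pol(onplane(uv,.116,K,k1,W)); q=(r>.044)&(r<.066)&(a>-140)&(a<-30); t=np.maximum(0,150-g[q].astype(float))
print('pointer',(np.sum(t*a[q])/t.sum()).round(1),(t>0).sum(), a[q][t>30].round(0))
r,a=pol(onplane(uv,.118,K,k1,W)); q=(r>.074)&(r<.088)&(a>-100)&(a<-60); t=np.maximum(0,140-g[q].astype(float))
print('mark',(np.sum(t*a[q])/t.sum()).round(1),(t>0).sum())
```

```text
top 237 mill 0.019 -0.025 z 0.081
top 477 mill -0.037 -0.022 z 0.082
[ 0.29577765 -0.40633156  0.74413254] 20.025 0.0030906214850905953
bar 159 [0.1743131  0.18178569 0.18459008]
pointer -80.0 13 [-79. -79. -80. -79. -79. -80. -80. -81. -81.]
mark -80.5 20
```

The pointer is on the mark, the rolls are at rest in the hopper, the tray is down and the arm is clear.

```bash
python3 -c "
from station import arm
print(arm.job_done())"
```

```text
the job is handed in; nothing more can be done
None
```

I handed the job in at about 20 s of the 61 s allowed (no verdict came back): my last measurements put the pointer within about 0.6 mm of the mark, all three rolls in the hopper, the tray back on its rest and the arm clear, and right after I let go of the knob its play was taken up clockwise.

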